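# Lock the hoop in its jig with a flat driver

### The arm

A 6-joint arm with a two-finger parallel gripper is mounted at the origin on the work surface. World frame = base frame: x ahead of the robot, y to its left, z up, the work surface at z = 0. Lengths are in mm, angles in degrees, forces in N, time in s.
With the tool pointing down it reaches from about 275 to 850 mm from the base axis. Payload 19 kg.
Tool frame: the origin (TCP) lies midway between the tips of the shut fingers; the grasp point (between the pads) lies 19 mm behind it (manip.hold_point_z is the distance from the TCP to the grasp point, in mm); z points along the fingers, y is the direction in which the jaws open and shut (so a half turn about z gives the same grasp; the last joint's range is limited). The gripper opens to 85 mm and grips with 20 to 120 N. Pads are 22 mm wide; open, the fingers measure 114 mm over their backs; the gripper's body (76 mm by 85 mm) begins 54 mm behind the grasp point. The pads swing forward as they close: fully open they stand 13 mm farther back than shut.
Start: joints at [-7.678, 8.623, 82.357, -0, 89.026, -7.678], TCP at [574.97, -0.016, 231.267] pointing down, gripper open.
Joint ranges: [-160.23, 160.23], [-39.13, 120.54], [6.94, 153.29], [-79.49, 259.48], [9.18, 160.14], [-161.06, 161.06]. Speed limits (degrees/s): [108.29, 108.29, 127.2, 172.46, 172.46, 172.46].

### API

Orientations are given as [roll, pitch, yaw] about the fixed x, y, z axes, in that order (R = Rz(yaw) Ry(pitch) Rx(roll)).
In Python, from plant import manip, optics gives the robot as it stands.
- The arm moves only by the shell command python3 -m pendant 'ROWS' [FORCE]. ROWS is JSON, a list of rows, each a list of 7 numbers: the turn, a rotation vector about the tool's x, y, z in rad, then the shift along the tool's x, y, z in cm, then the opening, from 0 (shut) to 1 (fully open). In form: [[rx, ry, rz, tx, ty, tz, grip], ...]. A call has 1 to 20 rows; each row shifts and turns the commanded pose from where the row before left it, along the tool's axes as they then stand; what a row does not reach is not made up. A row lasts 1/8 s, in which the tool goes at most 62.5 mm and 10.7 degrees, less where a joint would pass 70% of its speed; a pose out of reach is approached as far as the arm can. A call is refused whole if a number of a shift passes 6.25 or a number of a turn 0.188, either way. A call with a gripper value outside its range is refused whole. The fingers move at their own pace and stop on an object; FORCE is the grip in N (left out, the last holds). Time passes only in rows, so rows that do not move let the fingers close. It gives the time, the measured TCP pose, the force and the opening at its end, in the units of the state.
- manip.get_state(): the state, without advancing time (a new reading comes with each control period).
- optics.read_camera(name): name is "scene" or "side" or "wrist"; returns a dict with "pixels" (480x640x3 uint8, blue, green, red), "intrinsics" (3x3 intrinsics, pixels), "R" (3x3) and "t" (3): a world point X has camera coordinates R X + t; the wrist camera has in their place "tool_from_camera" (4x4, takes a point from camera to tool coordinates, whose origin is the TCP and whose axes are the flange's). Camera axes: x right, y down, z forward; pixel columns grow to the right and rows downward; lengths in mm; the calibration is good to about 2 mm. A picture is of the moment at which its call begins: read the wrist's pose just before it. There is no depth.
- manip.finish_job(): hands the job in, once; it reports no verdict.
The state is a dict: "t": time; "q": joint angles; "qvel": joint speeds; "tau": joint torques, N m; "ee_pos": TCP position; "tool_rot": TCP orientation; "ft_force": force on the tool from outside, world axes, zero at the start; "wrist_torque": the same for the moment, N m; "opening": opening from 0.0 (shut) to 1.0 (fully open).
Only numpy, scipy, OpenCV 4.12 (cv2) and the standard library are available. Lean on these libraries where they do the work, as an engineer would, in place of code of your own. Each camera call takes 0.05 s, during which the arm holds its last target.

### The job

Take the flat screwdriver from its wooden stand, seat its blade in the slotted screw of the hoop jig and turn the screw clockwise in one go, as far as it will go, so that its steel finger swings over the hoop's rim. Press gently, do not force the screw against its stop, keep the blade well down in the slot while turning, and do not touch the screw or finger with the gripper. Then put the screwdriver back upright, fully down in its stand, leaving the hoop and everything else on the bench where it is.

Things in the scene. Friction and masses are not known exactly. Their poses are not given: they have to be found in the camera images.
- driver_grip (a point): Centre (half-way up) of the pale wooden handle of the flat screwdriver standing upright, blade down, in the stand's hole. Handle 60 mm tall, 30 mm wide along its x, 20 mm thick along its y (grip it across y). z points up, out of the butt. A brass collar (26 mm dia, 6 mm thick) under the handle rests on the stand, its underside 36 mm below this point. About 90 g.
- driver_tip (a point): Middle of the driver blade's edge, 90 mm straight below driver_grip (same axes). Steel blade 12 mm wide along x, 2.2 mm thick along y, 16 mm long, on an 8 mm shank.
- stand_hole0 (a point): Centre of the mouth of the round hole (16 mm dia, right through) in the top of the fixed dark wooden stand, a block 70 x 70 mm and 58 mm high; the point is on its top face, z up.
- washer: Sprung steel washer (24 mm dia) on the jig's fixed upright post; it does not turn and carries the screw. Origin on the screw's vertical axis at the washer's underside, z up, x along the jig board towards the hoop's centre 64 mm away. Pushed down, washer and screw give together on a spring: 2.6 N to start, 2.2 N more per mm, hard stop after 2 mm.
- screw_top (a point): Centre of the top of the round slotted screw head (21 mm dia), 15 mm above the washer's origin; axes as the washer's. The slot's direction is NOT measured: with joint screw at q it lies, seen from above, (0.7 - q) rad anticlockwise of this x axis, plus an unknown angle of up to 0.5 rad either way: find it by eye or by feel.
- slot_floor (a point): Centre of the floor of the screw's slot, 7 mm below screw_top (axes as the washer's). The slot is 4.2 mm wide, passes through the screw's axis and is open at both ends.
- screw (a joint): Angle of the slotted screw and its finger, a steel bar 10 mm wide, 5 mm thick, reaching 33 mm from the axis under the head. Grows as it turns clockwise seen from above. At 0 the finger points to the washer's +y, clear of the hoop; at 1.57 at the hoop's centre, over the rim; hard stop at 1.6 (over 0.12 N m there is forcing it). Takes about 0.045 N m to turn; stays where left.
- hoop: Dark bentwood hoop lying loose on the jig board, axis upright: 90 mm dia, 41 mm high, wall 4.5 mm; origin at the centre of its underside. Its rim is about 56 mm above the table.
- amber: Amber bottle, 64 mm dia, 150 mm high; origin under its centre.
- jar: Glass jar with wooden lid, 76 mm dia, 76 mm high; origin under its centre.
- cup: Blue cup of cotton swabs, 62 mm dia, about 98 mm high with them; origin under its centre.
- cup2: Brown cup of wooden sticks, 62 mm dia, about 98 mm high with them; origin under its centre.
- brush: Flat brush lying on the table, about 190 mm long along its x, 20 mm wide, 12 mm high; origin on its underside near the middle.
- tin: Small round steel tin, 48 mm dia, 22 mm high; origin under its centre.
- bowl: Glass bowl, 90 mm dia, 45 mm high; origin under its centre.
Mind the look-alikes: they are no part of the job. Leave any blue or orange look-alike of the part that bears washer alone.

How it is judged (in metres and radians):
On the way, in this order (a step that is already met when the one before it is completed fails the run):
1. the screwdriver is lifted clear of its stand (z of driver_tip in the frame of stand_hole0 above 0.005 m), for 0.1 s.
2. the blade is seated in the slot, at least 4.5 mm of its 7 mm depth, while the screw is still open (z of driver_tip in the frame of washer below 0.0105 m and horizontal distance between driver_tip and washer below 0.005 m and value of joint screw below 0.55 rad), for 0.1 s.
3. the screw has been turned to its stop (over 1.42 rad) with the blade still seated (z of driver_tip in the frame of washer below 0.0105 m and horizontal distance between driver_tip and washer below 0.005 m and value of joint screw above 1.42 rad), for 0.1 s.
4. the screwdriver is back in its stand (horizontal distance between driver_grip and stand_hole0 below 0.006 m and z of driver_grip in the frame of stand_hole0 between 0.032 and 0.04 m and angle between driver_grip's own z axis and vertical below 0.12 rad), for 0.2 s.
At the end, for the whole second after the job is handed in: The screw is turned past 1.42 rad (its stop is at 1.6); the screwdriver stands at rest in its stand within 6 mm of the hole's centre, collar down on the block within 4 mm and upright within 0.12 rad; the hoop is within 8 mm of where it was (all of step 4 and value of joint screw above 1.42 rad and linear speed of driver below 0.02 m/s and distance of hoop from where it was at the start of the episode below 0.008 m); the robot touches nothing.
It fails at once if the driver pushes on the screw with more than 30 N in all (contact force between driver and washer above 30 N).
It fails at once if the fingers touch the screw, its finger or washer (contact force between the fingers and washer above 0.5 N).
It fails at once if the blade leaves the slot, or is less than 4.5 mm deep in it, with the screw part-way round (0.55 to 1.38 rad) (value of joint screw between 0.55 and 1.38 rad and not (z of driver_tip in the frame of washer below 0.0105 m and horizontal distance between driver_tip and washer below 0.005 m)).
It fails at once if the hoop is pushed more than 8 mm (distance of hoop from where it was at the start of the episode above 0.008 m).
It fails at once if another thing on the bench is moved more than 20 mm (distance of any of amber, jar, cup, cup2, brush, tin, bowl from where it was at the start of the episode above 0.02 m).
It also fails if it takes over 72 s, if anything falls off the work surface, if the arm or the gripper's body presses on something with over 40 N, if the wrist force passes 120 N, or if a joint passes its speed limit or range.

## Working session

There is one attempt and no reset: what is moved stays moved. The work goes in short steps, Python scripts to look and compute and a shell command to move; the robot and the scene stay as the last step left them, time stands still between calls to the robot, and variables do not carry over. Pictures are saved under pics/ and viewed, and the job is handed in when it is done.

```bash
ls; mkdir -p pics; python3 - <<'E'
from plant import manip, optics
import cv2
s=manip.get_state(); print(s)
for n in ["scene","side","wrist"]:
    c=optics.read_camera(n); cv2.imwrite(f"pics/{n}0.png",c["pixels"]); print(n,{k:v for k,v in c.items() if k!="pixels"})
E
```

```text
pics
{'t': 0.0, 'q': array([-7.68024698e+00,  8.65172462e+00,  8.23938646e+01,  1.25934835e-03,
        8.90279479e+01, -7.67939222e+00]), 'qvel': array([ 0.07585377, -0.04372215, -0.01607993,  0.07054748, -0.04039699,
        0.00951036]), 'tau': array([ 9.08163997e-05, -7.13061190e+01, -5.70858908e+01, -1.86872212e-04,
        9.14935896e-03,  2.21375326e-04]), 'ee_pos': array([ 5.74738883e+02, -3.65375074e-03,  2.30660320e+02]), 'tool_rot': array([-1.79927291e+02, -1.10745883e-02,  8.99991160e+01]), 'ft_force': array([-0.81652337, -0.58976131, -0.18486986]), 'wrist_torque': array([ 0.03109946,  0.0688221 , -0.03145026]), 'opening': 0.9990766586335459}
scene {'intrinsics': array([[576.37676765,   0.        , 324.88145156],
       [  0.        , 576.37676765, 243.49245956],
       [  0.        ,   0.        ,   1.        ]]), 'R': array([[ 0.12263608,  0.99214908, -0.02450701],
       [ 0.57846596, -0.09152363, -0.81055571],
       [-0.80643508,  0.0852269 , -0.58514857]]), 't': array([  14.89159608, -224.82369954, 1712.27839801])}
side {'intrinsics': array([[566.30176413,   0.     
[... 171 characters left out ...]
343],
       [-0.19974381, -0.69296976, -0.69274478],
       [ 0.1857834 ,  0.66738346, -0.72116839]]), 't': array([-489.1593677 ,  107.79217527, 1481.03991314])}
wrist {'intrinsics': array([[432.22665048,   0.        , 322.64582781],
       [  0.        , 432.22665048, 241.23917983],
       [  0.        ,   0.        ,   1.        ]]), 'tool_from_camera': array([[-4.86563390e-04, -9.52720480e-01, -3.03847743e-01,
         7.76920355e+01],
       [ 9.99998839e-01, -2.48612179e-05, -1.52338480e-03,
         3.79379543e-01],
       [ 1.44380588e-03, -3.03848131e-01,  9.52719386e-01,
        -1.41985206e+02],
       [ 0.00000000e+00,  0.00000000e+00,  0.00000000e+00,
         1.00000000e+00]])}
```

View pics/scene0.png

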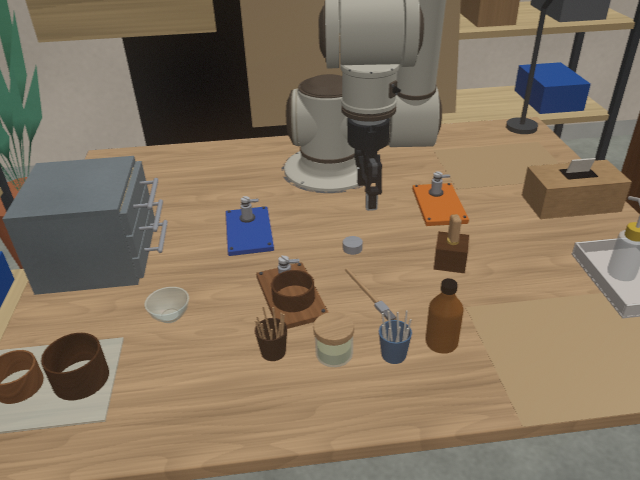

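View pics/side0.png

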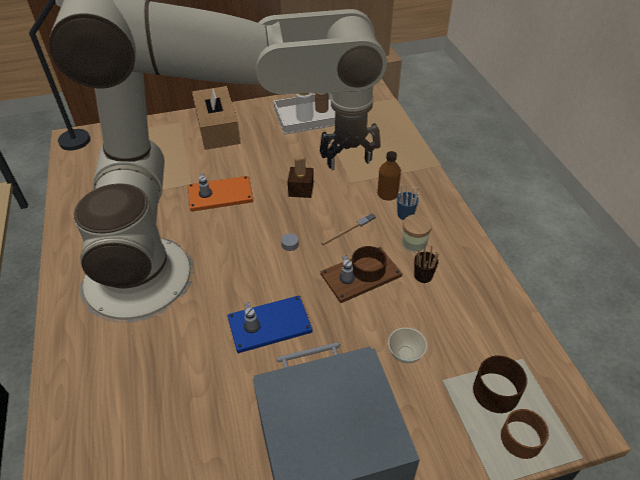

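View pics/wrist0.png

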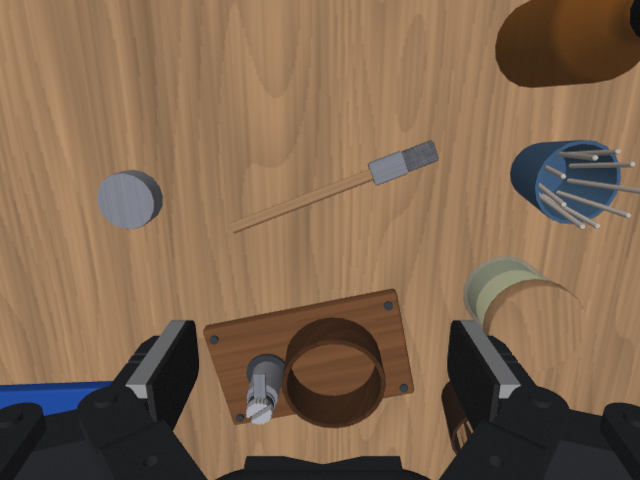

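The candidates are three jigs: brown board with hoop (scene 285,280; side 362,272), blue (scene 248,225) and orange (438,200). The brown one carries the hoop, so it is the one meant, as blue and orange are excluded. The only driver in a stand is at scene (453,245), side (300,178). I'll check both in enlarged crops.

```bash
python3 - <<'E'
import cv2, numpy as np
a=cv2.imread("pics/scene0.png");b=cv2.imread("pics/side0.png");w=cv2.imread("pics/wrist0.png")
def crop(i,x,y,s,z): return cv2.resize(i[y:y+s,x:x+s],(z,z),interpolation=cv2.INTER_CUBIC)
o=np.vstack([np.hstack([crop(a,415,205,75,300),crop(b,265,145,75,300)]),np.hstack([crop(a,250,240,75,300),crop(b,320,235,75,300)])])
cv2.imwrite("pics/crops0.png",o)
cv2.imwrite("pics/wcrop0.png",crop(w,200,290,150,600))
E
```

```text
(no output)
```

View pics/crops0.png

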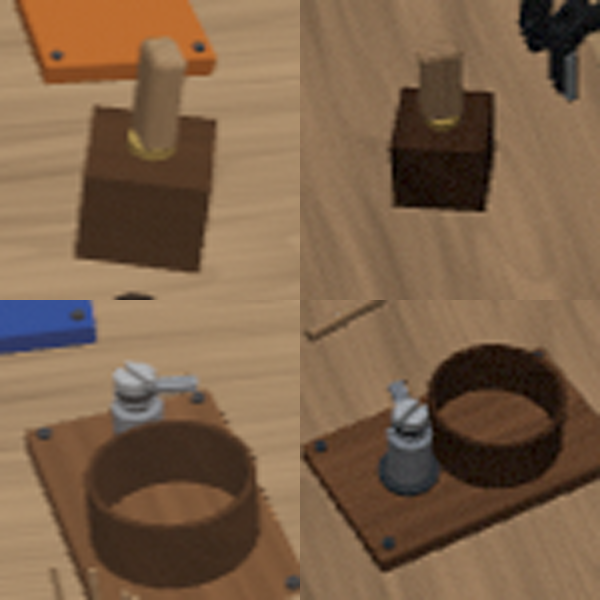

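View pics/wcrop0.png

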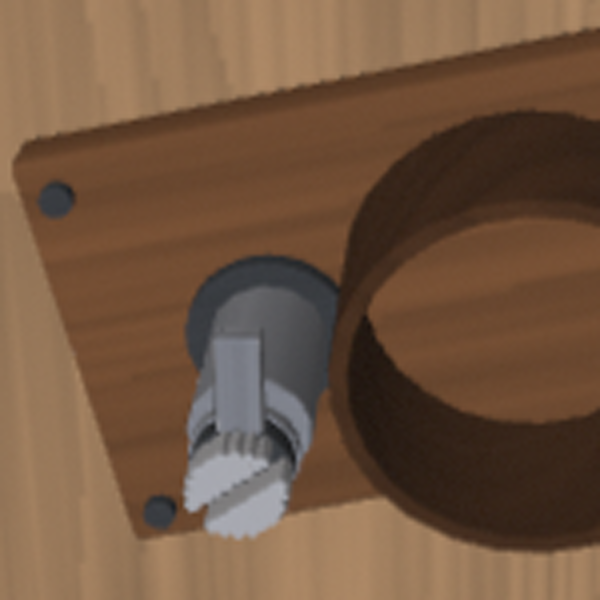

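Crops: the top row is the pale handle with brass collar in the dark stand. The bottom row and wrist crop show the slotted head on the brown board beside the hoop, with the slot running lower-left to upper-right. Next, triangulate.

```bash
cat > h.py <<'E'
import numpy as np, cv2
from scipy.spatial.transform import Rotation as Ro
from plant import manip, optics
def tool_T(s):
    T=np.eye(4); T[:3,:3]=Ro.from_euler('xyz',s["tool_rot"],degrees=True).as_matrix(); T[:3,3]=s["ee_pos"]; return T
def ray(c,uv,s=None):
    d=np.linalg.inv(c["intrinsics"])@[uv[0],uv[1],1.]
    if "R" in c: return -c["R"].T@c["t"], c["R"].T@d
    T=tool_T(s)@c["tool_from_camera"]; return T[:3,3],T[:3,:3]@d
def plane(r,z): o,d=r; return o+d*(z-o[2])/d[2]
def tri(*rs):
    A=0;b=0
    for o,d in rs:
        d=d/np.linalg.norm(d);P=np.eye(3)-np.outer(d,d);A=A+P;b=b+P@o
    X=np.linalg.solve(A,b); return X,[round(float(np.linalg.norm(np.cross(X-o,d/np.linalg.norm(d)))),1) for o,d in rs]
def proj(c,X,s=None):
    if "R" in c: p=c["R"]@X+c["t"]
    else: p=np.linalg.inv(tool_T(s)@c["tool_from_camera"])@np.r_[X,1]; p=p[:3]
    p=c["intrinsics"]@p; return p[:2]/p[2]
E
python3 - <<'E'
from h import *
s=manip.get_state();a,b,w=[optics.read_camera(n) for n in("scene","side","wrist")]
print(s["ee_pos"],s["t"])
np.set_printoptions(precision=1,suppress=True)
print("screwtop",tri(ray(a,(283.75,259.5)),ray(b,(347.75,263)),ray(w,(259.25,411.75),s)))
for z in (70,75,80): print(z,plane(ray(w,(259.25,411.75),s),z))
print("butt",tri(ray(a,(455,216)),ray(b,(300,159))))
# stand top: corners scene crop TL(93,107) TR(217,120) FL(85,170)FR(208,183); side top TL(402,88)TR(495,93)BL(393,145)BR(493,152)
sc=[(93,107),(217,122),(208,187),(85,172)]; sd=[(402,88),(495,94),(493,152),(392,147)]
sc=np.array([(415+x/4,205+y/4) for x,y in sc]); sd=np.array([(265+(x-300)/4,145+y/4) for x,y in sd])
S=np.array([plane(ray(a,p),58) for p in sc]);D=np.array([plane(ray(b,p),58) for p in sd])
print(S,S.mean(0));print(D,D.mean(0))
print("tri corner mean",tri(ray(a,sc.mean(0)),ray(b,sd.mean(0))))
E
```

```text
[ 5.74803511e+02 -1.11132288e-02  2.30840527e+02] 0.15
screwtop (array([ 523.4, -167.1,   72.9]), [0.5, 1.8, 1.8])
70 [ 521.1 -169.5   70. ]
75 [ 522.  -165.4   75. ]
80 [ 522.9 -161.3   80. ]
butt (array([497.7, 209.8, 124.1]), [4.0, 4.0])
[[453.8 193.8  58. ]
 [479.4 258.8  58. ]
 [538.3 234.1  58. ]
 [514.4 171.8  58. ]] [496.5 214.6  58. ]
[[479.4 255.8  58. ]
 [544.6 229.6  58. ]
 [525.9 166.3  58. ]
 [456.6 192.1  58. ]] [501.6 211.   58. ]
tri corner mean (array([501. , 211.9,  59.2]), [1.9, 1.9])
```

```bash
python3 -m pendant '[[0,0,0,2.2,-0.8,0,1],[0,0,0,4,-1.4,0,1],[0,0,0,5,-1.8,0,1],[0,0,0,5,-1.8,0,1],[0,0,0,4,-1.4,0,1],[0,0,0,1,-0.4,0,1],[0,0,0,0,0,0,1],[0,0,0,0,0,0,1],[0,0,0,0,0,0,1]]'; python3 - <<'E'
from h import *
s=manip.get_state();w=optics.read_camera("wrist");cv2.imwrite("pics/wrist1.png",w["pixels"])
print(s["ee_pos"],s["tool_rot"])
i=w["pixels"]; cv2.imwrite("pics/w1c.png",cv2.resize(i[140:340,220:420],(600,600),interpolation=cv2.INTER_CUBIC))
E
```

```text
t: 1.42
ee_pos: [499.3, 211.1, 231.2]
tool_rot: [-180.0, 0.0, 89.9]
ft_force: [-0.0, -0.1, 0.3]
opening: 0.996
[499.32668924 211.12429105 231.21372942] [-1.79988569e+02  6.06699324e-03  8.99223779e+01]
```

View pics/wrist1.png

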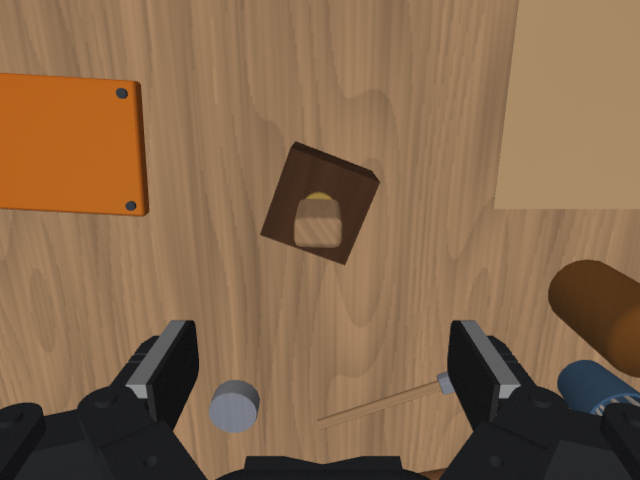

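View pics/w1c.png

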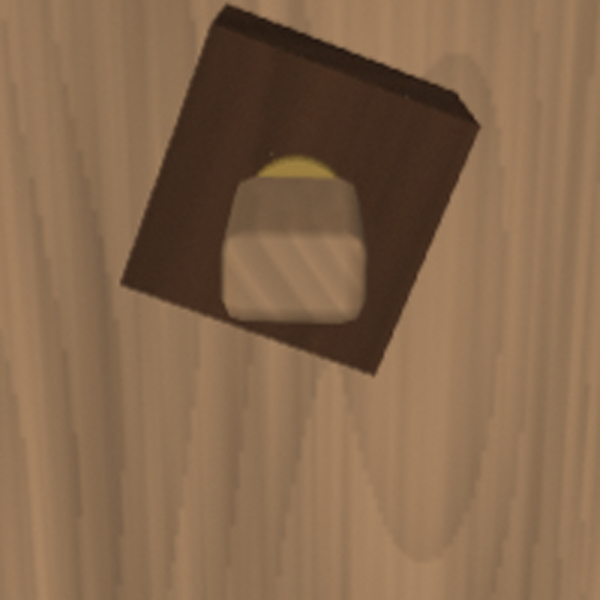

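The butt is axis-aligned in the picture: edges at crop x 222–365, y 236–323, centre about (318,233) in the full frame. So its wide side lies along world x. Computing its position and yaw.

```bash
python3 - <<'E'
from h import *
np.set_printoptions(precision=1,suppress=True)
s=manip.get_state();w=optics.read_camera("wrist")
f=lambda x,y:(220+x/3,140+y/3)
print("butt",plane(ray(w,f(294,280),s),124))
for p in [(222,236),(365,236),(225,323),(363,323)]: print(plane(ray(w,f(*p),s),124))
print("stand top");C=[plane(ray(w,f(*p),s),58) for p in [(218,22),(480,127),(375,375),(122,284)]]
print(np.array(C),np.mean(C,0))
print(s["q"])
# butt edge fit
g=cv2.cvtColor(w["pixels"],cv2.COLOR_BGR2HSV)
print(g[233,318],g[208,318],g[195,300])
E
```

```text
butt [496.5 214.4 124. ]
[482.2 223.5 124. ]
[510.6 223.5 124. ]
[482.4 205.3 124. ]
[510.4 205.3 124. ]
stand top
[[477.8 258.9  58. ]
 [541.3 233.6  58. ]
 [516.5 168.9  58. ]
 [451.9 193.7  58. ]] [496.9 213.8  58. ]
[14.8  4.7 86.7 -0.  88.6 14.9]
[ 14 104 154] [ 15 112 116] [ 12 140  69]
```

```bash
python3 -m pendant '[[0,0,0.1,0.3,-0.3,0,1],[0,0,0.18,0,0,0,1],[0,0,0.18,0,0,0,1],[0,0,0.18,0,0,0,1],[0,0,0.18,0,0,0,1],[0,0,0.18,0,0,0,1],[0,0,0.18,0,0,0,1],[0,0,0.18,0,0,0,1],[0,0,0.14,0,0,0,1],[0,0,0.07,0,0,0,1],[0,0,0,0,0,0,1],[0,0,0,0,0,0,1],[0,0,0,0,0,0,1]]'; python3 - <<'E'
from h import *
s=manip.get_state();w=optics.read_camera("wrist");cv2.imwrite("pics/wrist2.png",w["pixels"])
print(s["ee_pos"],s["tool_rot"])
i=w["pixels"]; cv2.imwrite("pics/w2c.png",cv2.resize(i[140:340,220:420],(600,600),interpolation=cv2.INTER_CUBIC))
E
```

```text
t: 3.15
ee_pos: [496.0, 214.9, 231.3]
tool_rot: [-180.0, 0.0, 0.1]
ft_force: [-0.2, 0.5, -0.1]
opening: 1.0
[496.00344975 214.92161082 231.26808115] [-1.79997862e+02  6.68079308e-03  9.56342643e-02]
```

View pics/w2c.png

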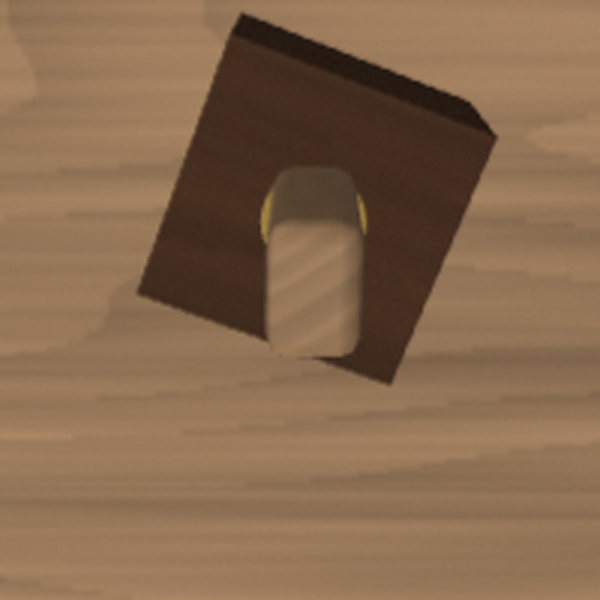

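From this yaw the butt spans crop x 266–361, y 222–356, centre about (314,289).

```bash
python3 - <<'E'
from h import *
np.set_printoptions(precision=1,suppress=True)
s=manip.get_state();w=optics.read_camera("wrist")
f=lambda x,y:(220+x/3,140+y/3)
print("butt",plane(ray(w,f(313.5,289),s),124))
C=[plane(ray(w,f(*p),s),58) for p in [(233,36),(495,139),(392,384),(137,293)]]
print(np.array(C),np.mean(C,0),s["q"])
E
```

```text
butt [497.4 213.8 124. ]
[[540.4 232.8  58. ]
 [515.6 169.   58. ]
 [451.2 192.9  58. ]
 [476.  258.4  58. ]] [495.8 213.3  58. ] [ 15.3   4.5  86.9   0.   88.6 105.2]
```

```bash
python3 -m pendant '[[0,0,0,0.08,0.1,2,1],[0,0,0,0,0,4,1],[0,0,0,0,0,4,1],[0,0,0,0,0,3,1],[0,0,0,0,0,1.6,1],[0,0,0,0,0,1,1],[0,0,0,0,0,0,1],[0,0,0,0,0,0,1],[0,0,0,0,0,0,1]]' && python3 -m pendant '[[0,0,0,0,0,0,0.5],[0,0,0,0,0,0,0.3],[0,0,0,0,0,0,0.2],[0,0,0,0,0,0,0.1],[0,0,0,0,0,0,0],[0,0,0,0,0,0,0],[0,0,0,0,0,0,0],[0,0,0,0,0,0,0]]' 60;python3 - <<'E'
from h import *
s=manip.get_state();print(s["ee_pos"],s["tool_rot"],s["ft_force"],s["wrist_torque"])
for n in ("scene","side","wrist"):
  cv2.imwrite(f"pics/{n}3.png",optics.read_camera(n)["pixels"])
a=cv2.imread("pics/scene3.png");b=cv2.imread("pics/side3.png")
cv2.imwrite("pics/c3.png",np.hstack([cv2.resize(i[y:y+100,x:x+100],(400,400),interpolation=cv2.INTER_CUBIC) for i,x,y in ((a,400,190),(b,250,120))]))
E
```

```text
t: 4.38
ee_pos: [497.1, 214.1, 76.1]
tool_rot: [-180.0, -0.1, 0.0]
ft_force: [0.2, -0.6, -0.5]
opening: 1.0
t: 5.38
ee_pos: [496.8, 214.0, 75.4]
tool_rot: [-180.0, -0.0, 0.0]
ft_force: [-1.3, 0.5, 4.7]
opening: 0.231
[496.82497271 214.04173704  75.39231107] [-1.79994393e+02 -6.26102730e-03  4.83449936e-02] [-1.33879224  0.46139879  4.66521103] [-0.0370074   0.07343731  0.03511651]
```

View pics/c3.png

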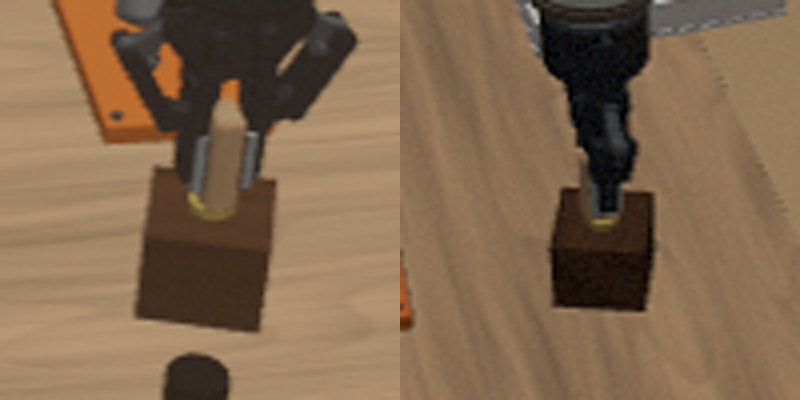

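Gripped: opening 0.231 is about 20 mm. Lifting straight up.

```bash
python3 -m pendant '[[0,0,0,0,0,-1,0],[0,0,0,0,0,-2,0],[0,0,0,0,0,-3,0],[0,0,0,0,0,-3,0],[0,0,0,0,0,-3,0],[0,0,0,0,0,-2,0],[0,0,0,0,0,-1,0],[0,0,0,0,0,0,0],[0,0,0,0,0,0,0]]' 90;python3 - <<'E'
from h import *
s=manip.get_state();print(s["ee_pos"],s["tool_rot"],s["ft_force"],s["wrist_torque"],s["opening"])
for n in ("scene","side","wrist"):
  cv2.imwrite(f"pics/{n}4.png",optics.read_camera(n)["pixels"])
a=cv2.imread("pics/scene4.png");b=cv2.imread("pics/side4.png")
cv2.imwrite("pics/c4.png",np.hstack([cv2.resize(i[y:y+100,x:x+100],(400,400),interpolation=cv2.INTER_CUBIC) for i,x,y in ((a,400,150),(b,250,100))]))
E
```

```text
t: 6.65
ee_pos: [496.5, 213.9, 224.4]
tool_rot: [180.0, 0.1, 0.0]
ft_force: [0.5, -0.3, -2.0]
opening: 0.226
[496.48265416 213.88470254 224.36387138] [1.79981345e+02 7.91228049e-02 4.26651100e-02] [ 0.53223313 -0.29144544 -1.95355581] [-0.00070077 -0.01126943 -0.0063471 ] 0.22554357397688193
```

View pics/c4.png

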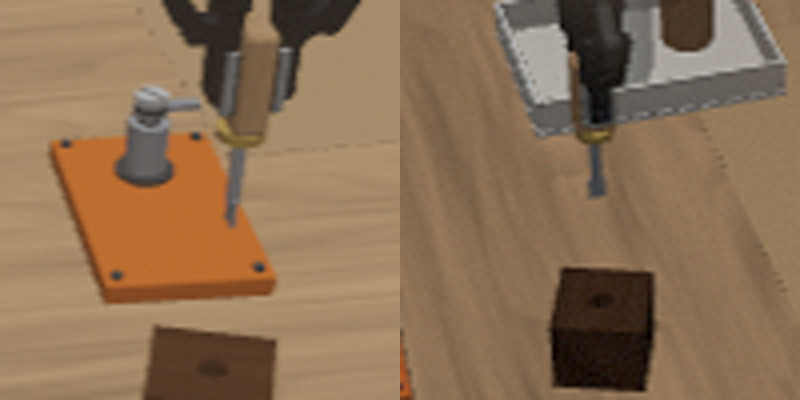

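View pics/wrist4.png

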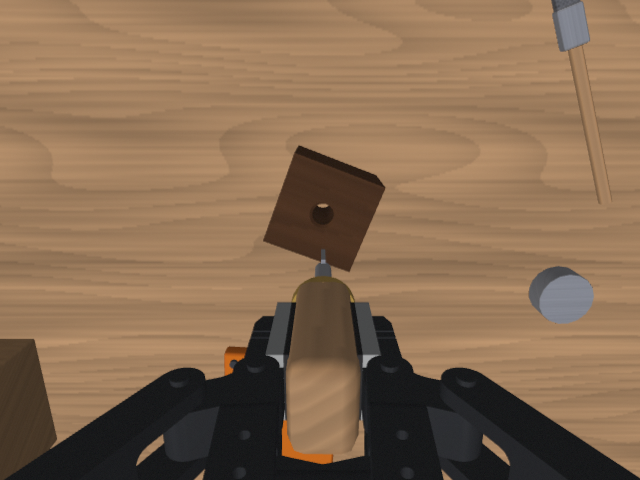

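The scene and side crops show the driver hanging straight and clear of the stand. In the wrist view the tip is at (323,252) and the empty hole at (323,214).

```bash
python3 - <<'E'
from h import *
np.set_printoptions(precision=1,suppress=True)
s=manip.get_state();w=optics.read_camera("wrist")
print("tip pred",proj(w,s["ee_pos"]+[0,0,-71],s))
i=w["pixels"];cv2.imwrite("pics/w4c.png",cv2.resize(i[185:285,273:373],(600,600),interpolation=cv2.INTER_CUBIC))
for n,h in (("scene",0),("side",0)):
  print(n, proj(optics.read_camera(n),s["ee_pos"]+[0,0,-71]))
print("hole",plane(ray(w,(322.5,214),s),58))
E
```

```text
tip pred [322.5 259. ]
scene [457.  205.6]
side [298.3 148.7]
hole [496.6 213.9  58. ]
```

View pics/w4c.png

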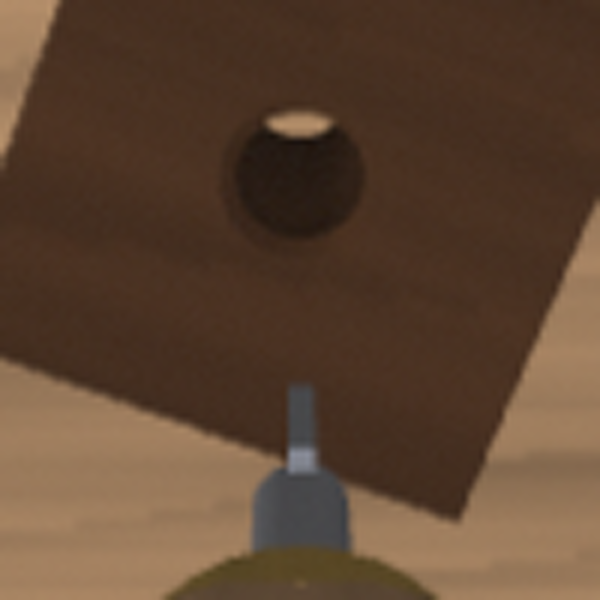

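```bash
python3 -m pendant '[[0,0,0,0,2,0,0],[0,0,0,0.3,4,0,0],[0,0,0,0.4,5.5,0,0],[0,0,0,0.4,5.5,0,0],[0,0,0,0.4,5.5,0,0],[0,0,0,0.4,5.5,0,0],[0,0,0,0.4,5.5,0,0],[0,0,0,0.3,3,0,0],[0,0,0,0,1.6,0,0],[0,0,0,0,0,0,0],[0,0,0,0,0,0,0],[0,0,0,0,0,0,0]]';python3 - <<'E'
from h import *
s=manip.get_state();print(s["ee_pos"],s["tool_rot"],s["ft_force"],s["wrist_torque"],s["opening"])
w=optics.read_camera("wrist");i=w["pixels"];cv2.imwrite("pics/wrist5.png",i)
cv2.imwrite("pics/w5c.png",cv2.resize(i[150:270,263:383],(720,720)[:1]*1+(600,) if 0 else (600,600),interpolation=cv2.INTER_CUBIC))
E
```

```text
t: 8.45
ee_pos: [523.1, -166.0, 225.4]
tool_rot: [-180.0, -0.0, 0.1]
ft_force: [-0.7, 0.3, -0.6]
opening: 0.22
[ 523.11035577 -165.99114613  225.42961195] [-1.79997310e+02 -6.11818432e-03  1.19002598e-01] [-0.74951282  0.34144582 -0.60619244] [0.03648643 0.02210719 0.03681773] 0.22009472041003242
```

View pics/wrist5.png

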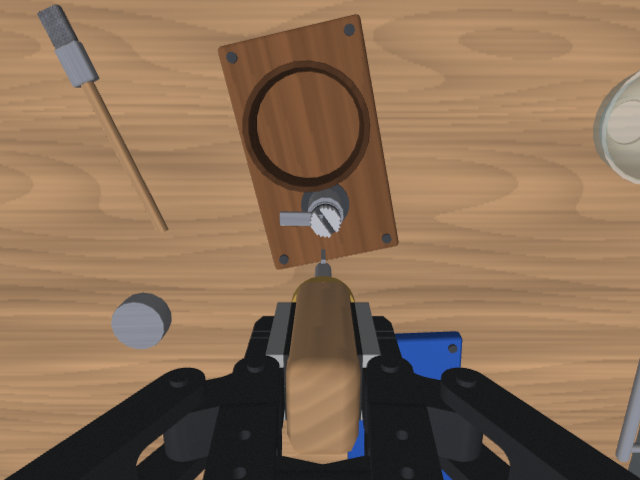

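View pics/w5c.png

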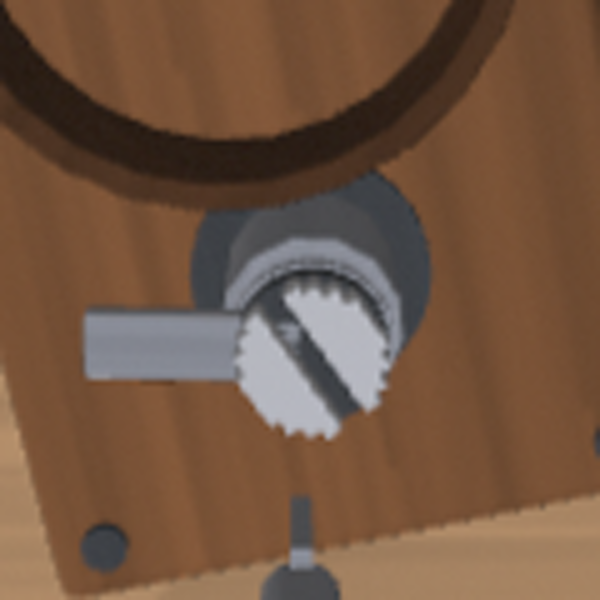

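The head is centred at about (325.6,222.2), diameter about 31 px. The slot runs from upper-left to lower-right at roughly 35° off image vertical. Measuring by mask.

```bash
cat > m.py <<'E'
from h import *
np.set_printoptions(precision=2,suppress=True)
def measure(u0,v0,z=73,r=20,thr=150,tag="m"):
    s=manip.get_state();w=optics.read_camera("wrist");i=w["pixels"]
    h=cv2.cvtColor(i,cv2.COLOR_BGR2HSV);m=((h[...,2]>thr)&(h[...,1]<60)).astype(np.uint8)
    mm=np.zeros_like(m);mm[v0-r:v0+r,u0-r:u0+r]=m[v0-r:v0+r,u0-r:u0+r]
    n,l,st,ce=cv2.connectedComponentsWithStats(mm,connectivity=4)
    ks=[k for k in range(1,n) if st[k,4]>60]; print("blobs",[(st[k,4],ce[k]) for k in ks])
    ks=sorted(ks,key=lambda k:-st[k,4])[:2]
    pts=np.argwhere(np.isin(l,ks))[:,::-1].astype(np.float32)
    c,rad=cv2.minEnclosingCircle(pts);print("circle",c,rad,"px; world",plane(ray(w,c,s),z))
    W=[np.array([plane(ray(w,p,s),z)[:2] for p in np.argwhere(l==k)[:,::-1]]) for k in ks]
    # slot line: separating line = midline between blobs by LDA
    from scipy.optimize import minimize_scalar
    A,B=W
    def gap(t):
        n=np.array([-np.sin(t),np.cos(t)]);a=A@n;b=B@n
        if a.mean()>b.mean():a,b=b,a
        return np.percentile(b,2)-np.percentile(a,98)
    T=np.radians(np.arange(0,180,.5));g=np.array([gap(t) for t in T]);k=g.argmax()
    t=T[g>g.max()-.25].mean();n_=np.array([-np.sin(t),np.cos(t)])
    a,b=A@n_,B@n_
    if a.mean()>b.mean():a,b=b,a
    off=(np.percentile(b,2)+np.percentile(a,98))/2
    cw=plane(ray(w,c,s),z)[:2]
    print("slot yaw deg",np.degrees(t),"gap",g.max(),"midline offset from circle centre mm",off-cw@n_, "diam mm",2*rad/ w["intrinsics"][0,0]*np.linalg.norm(plane(ray(w,c,s),z)-ray(w,c,s)[0])*1.0)
    v=i[v0-60:v0+60,u0-60:u0+60].copy();v[np.isin(l,ks)[v0-60:v0+60,u0-60:u0+60]]=(0,255,0)
    cv2.imwrite(f"pics/{tag}.png",cv2.resize(v,(480,480),interpolation=cv2.INTER_NEAREST))
    return s,w,c
E
python3 - <<'E'
from m import *
s,w,c=measure(326,222,tag="m5")
a,b=[optics.read_camera(n) for n in("scene","side")]
# wrist0 ray
s0=dict(s);s0["ee_pos"]=np.array([574.8,0,230.8]);s0["tool_rot"]=[-180,0,90.]
r0=ray(w,(259.25,411.75),s0)
print("tri w0,w5",tri(r0,ray(w,c,s)));print("all",tri(r0,ray(w,c,s),ray(a,(283.75,259.5)),ray(b,(347.75,263))))
for z in(70,72,74):print(plane(ray(w,c,s),z))
# hoop rim centre outer circle approx (306,126) z=56
print("hoop",plane(ray(w,(306.5,126),s),56), [plane(ray(w,p,s),56)[:2] for p in((244,126),(369,126),(306,61),(306,191))])
C=[plane(ray(w,p,s),15)[:2] for p in((219,46),(358,14),(398,243),(277,269))];print("board",np.array(C))
E
```

```text
blobs [(np.int32(249), array([331.29, 217.71])), (np.int32(255), array([318.33, 226.56]))]
circle (324.7395935058594, 222.0625) 15.289284706115723 px; world [ 521.2  -167.66   73.  ]
slot yaw deg 35.25 gap 4.596603408427768 midline offset from circle centre mm 0.003000076540729424 diam mm 21.586815610420956
tri w0,w5 (array([ 521.47, -167.62,   72.53]), [0.4, 0.4])
all (array([ 522.87, -167.35,   73.02]), [1.0, 1.6, 0.9, 2.2])
[ 520.39 -167.68   70.  ]
[ 520.93 -167.67   72.  ]
[ 521.47 -167.65   74.  ]
hoop [ 585.89 -154.83   56.  ] [array([ 585.82, -111.27]), array([ 585.95, -198.4 ]), array([ 627.86, -154.91]), array([ 540.02, -154.02])]
board [[ 641.65  -88.49]
 [ 663.33 -191.89]
 [ 486.95 -230.86]
 [ 462.9  -126.4 ]]
```

View pics/m5.png

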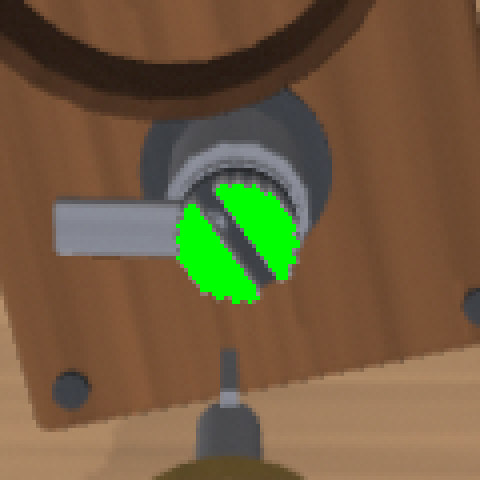

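Screw axis is about (521.3, −167.7), top z about 72.7, slot yaw 35°. The hoop is 66 mm away against 64 nominal, and jig yaw is about 12°, which gives q≈0.2. Aligning the blade and descending partway.

```bash
python3 -m pendant '[[0,0,-0.08,-0.18,0.17,0,0],[0,0,-0.154,0,0,0.5,0],[0,0,-0.15,0,0,1,0],[0,0,-0.15,0,0,1,0],[0,0,-0.08,0,0,0.5,0],[0,0,0,0,0,0,0],[0,0,0,0,0,0,0],[0,0,0,0,0,0,0]]';python3 - <<'E'
from m import *
s=manip.get_state();print(s["ee_pos"],s["tool_rot"],s["ft_force"],s["wrist_torque"])
w=optics.read_camera("wrist");p=proj(w,np.array([521.3,-167.7,72.7]),s);print(p)
x,y=p.astype(int);i=w["pixels"];cv2.imwrite("pics/w6c.png",cv2.resize(i[y-60:y+60,x-60:x+60],(600,600),interpolation=cv2.INTER_CUBIC))
measure(x,y,z=72.7,r=24,tag="m6")
E
```

```text
t: 9.65
ee_pos: [521.4, -168.7, 195.6]
tool_rot: [180.0, -0.0, 35.2]
ft_force: [0.7, -0.1, -0.3]
opening: 0.221
[ 521.38 -168.71  195.58] [179.98  -0.01  35.16] [ 0.73 -0.11 -0.27] [ 0.05 -0.01 -0.05]
[321.15 230.39]
blobs [(np.int32(298), array([312.42, 230.78])), (np.int32(312), array([330.02, 230.95]))]
circle (321.2715759277344, 230.36581420898438) 17.070432662963867 px; world [ 521.34 -167.74   72.7 ]
slot yaw deg 35.0 gap 5.070192311182552 midline offset from circle centre mm 0.17881259829732699 diam mm 21.79428314382733
```

View pics/w6c.png

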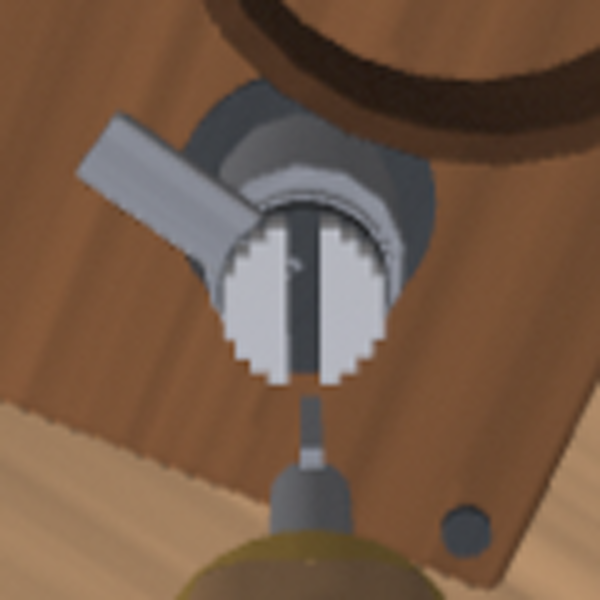

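View pics/m6.png

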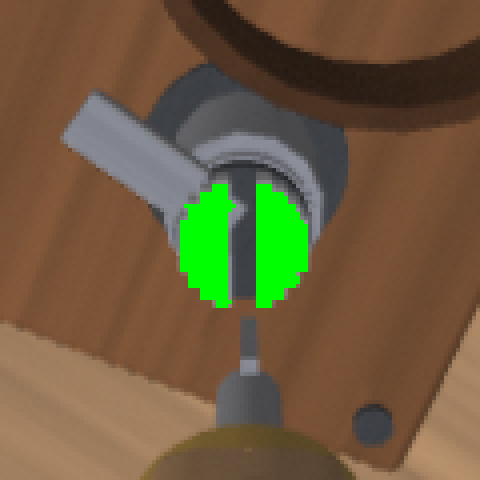

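```bash
python3 -m pendant '[[0,0,0,0.06,-0.08,0.7,0],[0,0,0,0,0,1.5,0],[0,0,0,0,0,1.4,0],[0,0,0,0,0,0.7,0],[0,0,0,0,0,0,0],[0,0,0,0,0,0,0],[0,0,0,0,0,0,0]]';python3 - <<'E'
from m import *
P=[];F=[]
w=None
for k in range(4):
    s=manip.get_state();w=optics.read_camera("wrist");P.append(s["ee_pos"]);F.append(np.r_[s["ft_force"],s["wrist_torque"],s["tool_rot"]])
print(np.array(P),np.mean(P,0));print(np.mean(F,0))
i=w["pixels"];cv2.imwrite("pics/w7c.png",cv2.resize(i[180:300,260:380],(600,600),interpolation=cv2.INTER_CUBIC))
a,b=[optics.read_camera(n)["pixels"] for n in("scene","side")]
cv2.imwrite("pics/c7.png",np.hstack([cv2.resize(q[y:y+66,x:x+66],(400,400),interpolation=cv2.INTER_CUBIC) for q,x,y in((a,255,215),(b,315,215))]))
E
```

```text
t: 10.62
ee_pos: [521.5, -167.8, 152.7]
tool_rot: [180.0, -0.0, 35.2]
ft_force: [0.4, -0.3, -1.0]
opening: 0.225
[[ 521.47 -167.78  152.72]
 [ 521.46 -167.75  152.66]
 [ 521.43 -167.73  152.58]
 [ 521.38 -167.75  152.51]] [ 521.43 -167.75  152.62]
[ -0.02   0.17  -0.78  -0.01   0.02  -0.02 179.97  -0.01  35.23]
```

View pics/w7c.png

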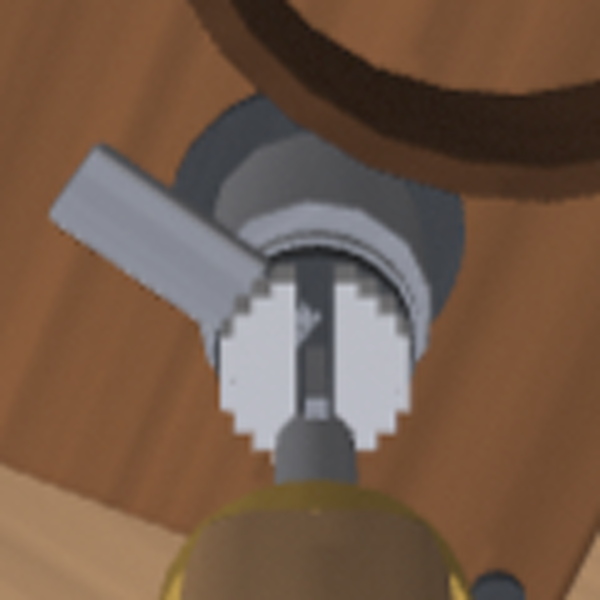

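View pics/c7.png

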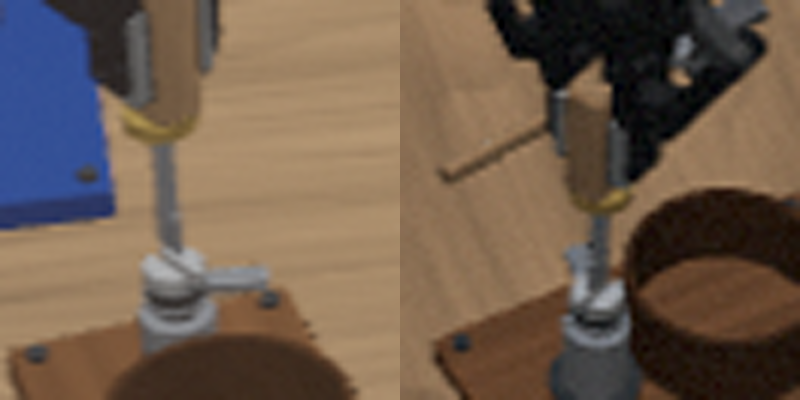

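Aligned from all three views: the blade sits over the slot centre at crop x≈316. Descending in small steps.

```bash
python3 -m pendant '[[0,0,0,0,0,0.2,0],[0,0,0,0,0,0.3,0],[0,0,0,0,0,0.3,0],[0,0,0,0,0,0.2,0],[0,0,0,0,0,0.1,0],[0,0,0,0,0,0,0],[0,0,0,0,0,0,0]]';python3 -m pendant '[[0,0,0,0,0,0.1,0],[0,0,0,0,0,0.1,0],[0,0,0,0,0,0,0],[0,0,0,0,0,0,0]]'
```

```text
t: 11.8
ee_pos: [521.3, -167.7, 141.4]
tool_rot: [180.0, -0.0, 35.2]
ft_force: [-0.1, 0.3, -0.8]
opening: 0.223
t: 12.3
ee_pos: [521.3, -167.7, 139.3]
tool_rot: [-180.0, 0.0, 35.2]
ft_force: [-0.2, -0.6, -1.5]
opening: 0.221
```

The tip has passed the head top (TCP 143.7) with no force, so it is in the slot. Feeling for the floor.

```bash
python3 -m pendant '[[0,0,0,0,0,0.1,0],[0,0,0,0,0,0.06,0],[0,0,0,0,0,0,0],[0,0,0,0,0,0,0]]';python3 -m pendant '[[0,0,0,0,0,0.05,0],[0,0,0,0,0,0,0],[0,0,0,0,0,0,0]]';python3 -m pendant '[[0,0,0,0,0,0.05,0],[0,0,0,0,0,0,0],[0,0,0,0,0,0,0]]'
```

```text
t: 12.8
ee_pos: [521.4, -167.7, 137.8]
tool_rot: [180.0, -0.0, 35.2]
ft_force: [0.1, 1.0, 3.2]
opening: 0.227
t: 13.18
ee_pos: [521.4, -167.7, 137.3]
tool_rot: [180.0, -0.0, 35.2]
ft_force: [-0.1, -1.0, 5.2]
opening: 0.224
t: 13.55
ee_pos: [521.4, -167.8, 136.8]
tool_rot: [180.0, -0.0, 35.2]
ft_force: [-0.5, -0.8, 5.1]
opening: 0.224
```

Seated: up-force rose to about 5 N (spring preload) with TCP at 136.8. Checking the force average, then turning.

```bash
cat > st.py <<'E'
from m import *
F=[];P=[]
for k in range(5):
    s=manip.get_state();w=optics.read_camera("wrist");F.append(np.r_[s["ft_force"],s["wrist_torque"]]);P.append(np.r_[s["ee_pos"],s["tool_rot"]])
print(np.mean(F,0),np.mean(P,0))
E
python3 st.py; python3 -m pendant '[[0,0,0.03,0,0,0,0],[0,0,0.05,0,0,0,0],[0,0,0.05,0,0,0,0],[0,0,0.05,0,0,0,0],[0,0,0.05,0,0,0,0],[0,0,0.05,0,0,0,0],[0,0,0.05,0,0,0,0],[0,0,0.04,0,0,0,0]]'; python3 st.py
```

```text
[-0.36  0.14  5.45  0.02  0.02  0.01] [ 521.37 -167.74  136.79  179.99   -0.     35.23]
t: 14.8
ee_pos: [521.4, -167.7, 136.8]
tool_rot: [180.0, -0.0, 13.9]
ft_force: [0.8, 1.1, 6.4]
opening: 0.222
[ 0.12  0.11  5.64 -0.    0.03  0.07] [ 521.36 -167.75  136.77  179.99   -0.     13.95]
```

```bash
python3 -m pendant '[[0,0,0.05,0,0,0,0],[0,0,0.05,0,0,0,0],[0,0,0.05,0,0,0,0],[0,0,0.05,0,0,0,0],[0,0,0.05,0,0,0,0],[0,0,0.05,0,0,0,0],[0,0,0.05,0,0,0,0],[0,0,0.05,0,0,0,0],[0,0,0.05,0,0,0,0],[0,0,0.05,0,0,0,0],[0,0,0.05,0,0,0,0],[0,0,0.05,0,0,0,0],[0,0,0.05,0,0,0,0],[0,0,0.05,0,0,0,0],[0,0,0.05,0,0,0,0],[0,0,0.05,0,0,0,0]]'; python3 st.py; python3 - <<'E'
from h import *
i=optics.read_camera("wrist")["pixels"];cv2.imwrite("pics/wrist8.png",i[60:360,160:480])
a,b=[optics.read_camera(n)["pixels"] for n in("scene","side")]
cv2.imwrite("pics/c8.png",np.hstack([cv2.resize(q[y:y+66,x:x+66],(400,400),interpolation=cv2.INTER_CUBIC) for q,x,y in((a,255,225),(b,315,225))]))
E
```

```text
t: 17.05
ee_pos: [521.4, -167.8, 136.8]
tool_rot: [180.0, -0.0, -31.9]
ft_force: [-0.9, 0.4, 4.9]
opening: 0.225
[-0.52 -0.19  5.51 -0.02  0.07  0.04] [ 521.36 -167.75  136.78  180.     -0.01  -31.9 ]
```

View pics/wrist8.png

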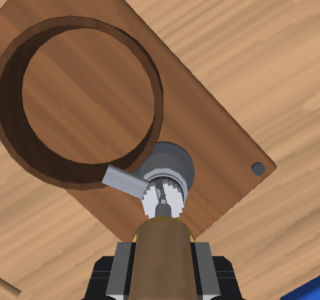

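View pics/c8.png

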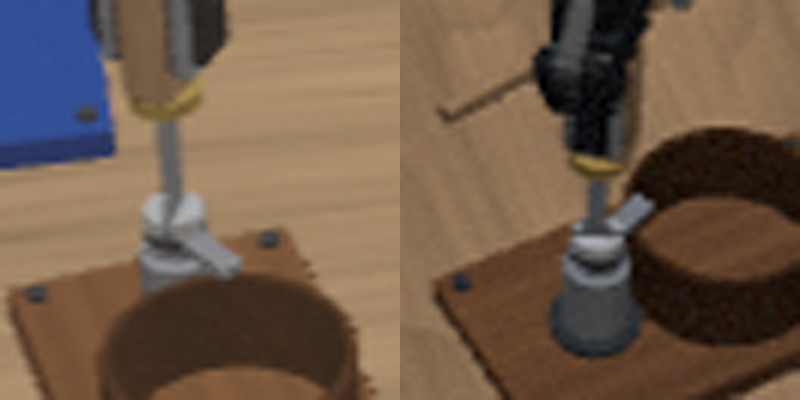

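The finger is now over the rim, pointing roughly to the hoop but not yet at its centre. Measuring its angle.

```bash
python3 - <<'E'
from m import *
s=manip.get_state();w=optics.read_camera("wrist");i=w["pixels"]
cv2.imwrite("pics/w8c.png",cv2.resize(i[200:290,240:360],(800,600),interpolation=cv2.INTER_CUBIC))
E
```

```text
(no output)
```

View pics/w8c.png

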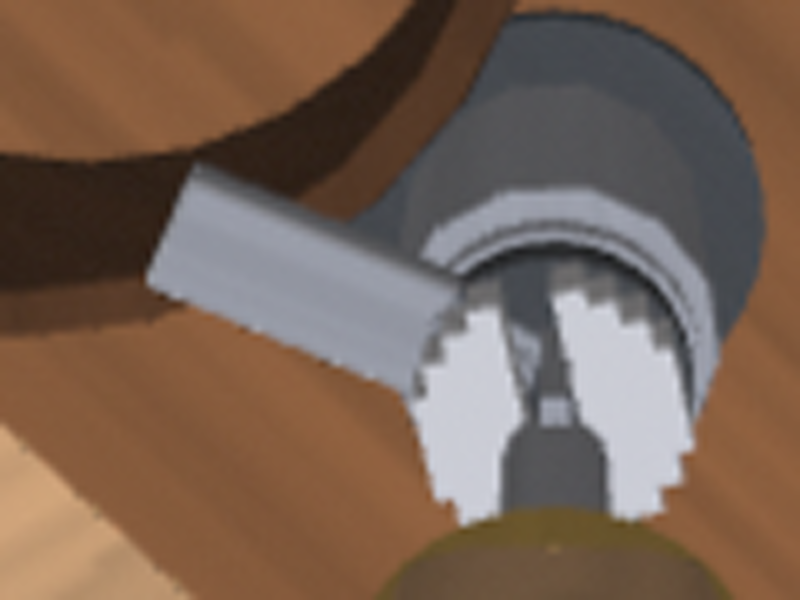

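```bash
python3 - <<'E'
from m import *
s=manip.get_state();w=optics.read_camera("wrist")
f=lambda x,y:(240+x/6.667,200+y/6.667)
for a,b in(((460,290),(192,178)),((410,392),(150,285))):
    A,B=[plane(ray(w,f(*p),s),62)[:2] for p in(a,b)];d=B-A;print(np.degrees(np.arctan2(d[1],d[0])),A,B)
E
```

```text
34.33009166431463 [ 531.5  -165.59] [ 550.32 -152.74]
34.36260957735229 [ 526.36 -157.6 ] [ 544.78 -145.  ]
```

Finger at 34.3°, which gives q≈1.19 and agrees with dead reckoning (1.20). The stop is about 0.4 rad further, so I'll turn 0.32 and then creep while watching torque.

```bash
python3 -m pendant '[[0,0,0.04,0,0,0,0],[0,0,0.05,0,0,0,0],[0,0,0.05,0,0,0,0],[0,0,0.05,0,0,0,0],[0,0,0.05,0,0,0,0],[0,0,0.04,0,0,0,0],[0,0,0.03,0,0,0,0],[0,0,0.01,0,0,0,0],[0,0,0,0,0,0,0]]'; python3 st.py;  python3 -m pendant '[[0,0,0.02,0,0,0,0],[0,0,0,0,0,0,0]]'; python3 st.py; python3 - <<'E'
from m import *
i=optics.read_camera("wrist")["pixels"]
cv2.imwrite("pics/w9c.png",cv2.resize(i[200:290,240:360],(800,600),interpolation=cv2.INTER_CUBIC))
E
```

```text
t: 18.68
ee_pos: [521.3, -167.7, 136.8]
tool_rot: [180.0, -0.0, -50.2]
ft_force: [-0.3, 0.1, 5.1]
opening: 0.224
[-0.48 -0.03  5.59 -0.01  0.09  0.06] [ 521.34 -167.74  136.77  180.     -0.01  -50.15]
t: 19.18
ee_pos: [521.3, -167.7, 136.8]
tool_rot: [180.0, -0.0, -51.3]
ft_force: [-0.3, -0.9, 5.6]
opening: 0.223
[-0.52 -0.04  5.61 -0.01  0.07  0.06] [ 521.35 -167.73  136.77   36.     -0.01  -51.29]
```

View pics/w9c.png

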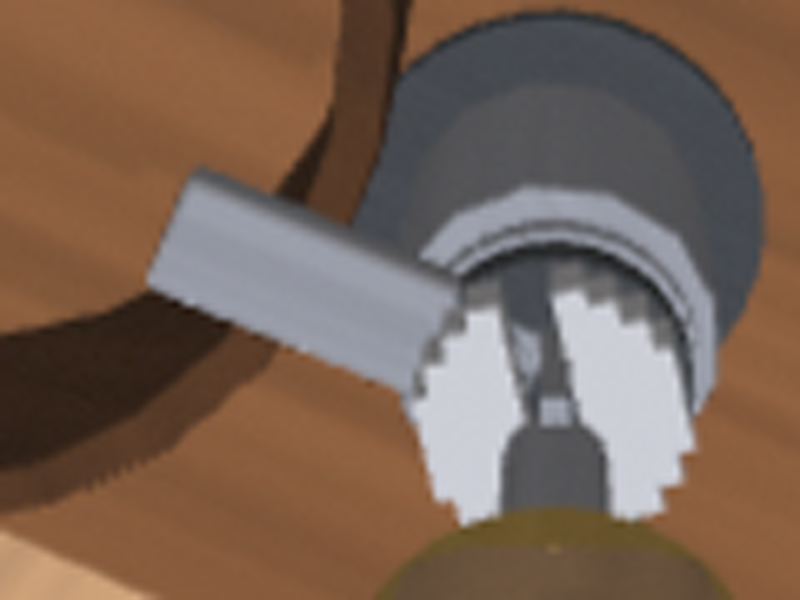

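The finger keeps its place relative to the tool, so q≈1.52, and torque is still at running level (0.06). A little further.

```bash
python3 -m pendant '[[0,0,0.015,0,0,0,0],[0,0,0,0,0,0,0]]'; python3 st.py;python3 -m pendant '[[0,0,0.015,0,0,0,0],[0,0,0,0,0,0,0]]'; python3 st.py
```

```text
t: 19.73
ee_pos: [521.3, -167.7, 136.8]
tool_rot: [180.0, -0.0, -52.2]
ft_force: [-0.4, -0.3, 5.8]
opening: 0.225
[-0.36 -0.14  5.56  0.03  0.09  0.02] [ 521.33 -167.73  136.77  108.     -0.01  -52.15]
t: 20.23
ee_pos: [521.3, -167.7, 136.8]
tool_rot: [180.0, -0.0, -53.0]
ft_force: [-1.1, -0.6, 4.6]
opening: 0.224
[-0.83 -0.35  5.16 -0.01  0.08  0.04] [ 521.33 -167.74  136.76  180.     -0.01  -53.01]
```

q≈1.555, just short of the stop, with no torque rise. Backing off 0.12 rad within the blade's play (±0.167) and lifting out.

```bash
python3 -m pendant '[[0,0,-0.06,0,0,0,0],[0,0,-0.06,0,0,0,0],[0,0,0,0,0,-0.2,0],[0,0,0,0,0,-0.4,0],[0,0,0,0,0,-0.6,0],[0,0,0,0,0,-1,0],[0,0,0,0,0,-2,0],[0,0,0,0,0,-3,0],[0,0,0,0,0,-1.5,0],[0,0,0,0,0,0,0],[0,0,0,0,0,0,0],[0,0,0,0,0,0,0]]'; python3 st.py; python3 - <<'E'
from m import *
cv2.imwrite("pics/wrist10.png",optics.read_camera("wrist")["pixels"])
E
```

```text
t: 21.98
ee_pos: [521.0, -167.6, 222.6]
tool_rot: [180.0, 0.1, -46.1]
ft_force: [-0.5, -0.2, -1.0]
opening: 0.224
[ 0.03  0.06 -1.22  0.02 -0.    0.  ] [ 521.12 -167.61  222.99  179.98    0.06  -46.14]
```

View pics/wrist10.png

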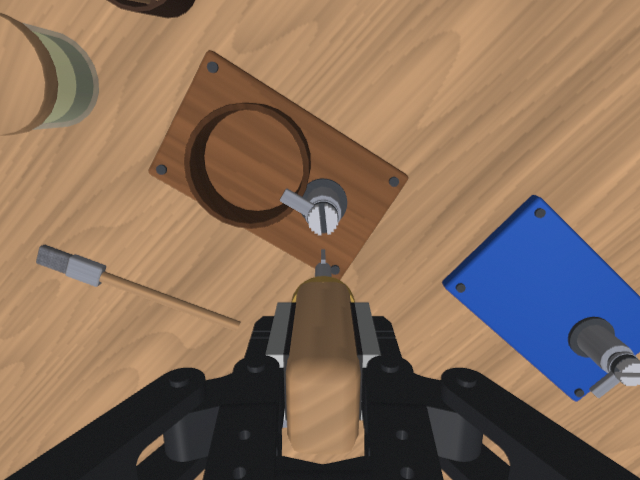

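The finger at (295,200) lies over the rim, pointing at the hoop centre, and the hoop looks unmoved. Returning: rotate to yaw 0, then translate.

```bash
python3 -m pendant '[[0,0,-0.085,0,0,0,0],[0,0,-0.16,0,0,0,0],[0,0,-0.16,0,0,0,0],[0,0,-0.16,0,0,0,0],[0,0,-0.16,0,0,0,0],[0,0,-0.08,0,0,0,0],[0,0,0,0,0,0,0],[0,0,0,0,0,0,0]]'; python3 st.py; python3 -m pendant '[[0,0,0,-0.1,-2,0,0],[0,0,0,-0.3,-4,0,0],[0,0,0,-0.35,-5.5,0,0],[0,0,0,-0.35,-5.5,0,0],[0,0,0,-0.35,-5.5,0,0],[0,0,0,-0.35,-5.5,0,0],[0,0,0,-0.35,-5.5,0,0],[0,0,0,-0.2,-3,0,0],[0,0,0,-0.1,-1.6,0,0],[0,0,0,0,0,0,0],[0,0,0,0,0,0,0],[0,0,0,0,0,0,0]]';python3 st.py
python3 - <<'E'
from m import *
s=manip.get_state();w=optics.read_camera("wrist");i=w["pixels"]
cv2.imwrite("pics/w11c.png",cv2.resize(i[185:285,273:373],(600,600),interpolation=cv2.INTER_CUBIC))
E
```

```text
t: 23.28
ee_pos: [521.3, -167.7, 223.6]
tool_rot: [180.0, 0.0, -0.1]
ft_force: [0.2, -0.8, -0.4]
opening: 0.224
[-0.07 -0.03 -0.67 -0.02 -0.01 -0.01] [ 521.31 -167.7   223.66  -36.      0.01   -0.09]
t: 25.02
ee_pos: [497.1, 212.4, 223.7]
tool_rot: [180.0, 0.0, -0.1]
ft_force: [0.2, 0.1, -0.8]
opening: 0.223
[-0.1   0.04 -0.47  0.03  0.01  0.  ] [497.04 212.62 223.73 108.     0.    -0.07]
```

View pics/w11c.png

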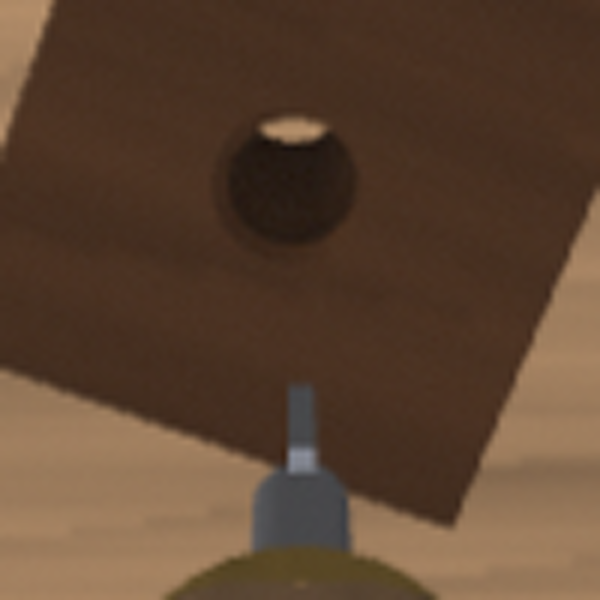

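The tip is at the same pixels as when first lifted, so no slip. The hole lies 1.35 mm to +y. Correcting and lowering to just above.

```bash
python3 -m pendant '[[0,0,0,-0.03,-0.13,1,0],[0,0,0,0,0,2,0],[0,0,0,0,0,2.5,0],[0,0,0,0,0,2,0],[0,0,0,0,0,0.9,0],[0,0,0,0,0,0,0],[0,0,0,0,0,0,0]]'; python3 st.py
python3 - <<'E'
from m import *
i=optics.read_camera("wrist")["pixels"]
cv2.imwrite("pics/w12c.png",cv2.resize(i[185:305,263:383],(600,600),interpolation=cv2.INTER_CUBIC))
E
```

```text
t: 26.2
ee_pos: [496.9, 214.7, 140.4]
tool_rot: [-180.0, -0.0, -0.0]
ft_force: [0.8, 0.1, -0.9]
opening: 0.223
[ 0.47 -0.05 -0.82 -0.01  0.   -0.01] [ 496.86  214.7   140.34 -179.98   -0.05   -0.01]
```

View pics/w12c.png

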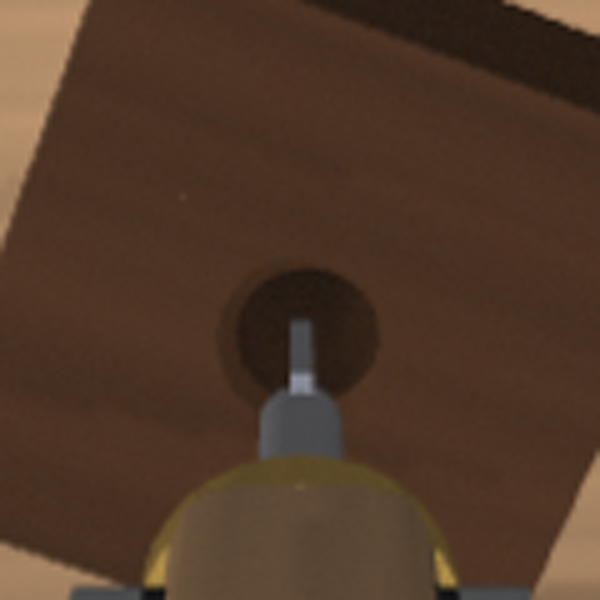

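The hole is about 0.6 mm to the right of the blade. Correcting and inserting to about 3 mm above seat.

```bash
python3 -m pendant '[[0,0,0,0,0.06,0.3,0],[0,0,0,0,0,0.7,0],[0,0,0,0,0,1,0],[0,0,0,0,0,1.2,0],[0,0,0,0,0,1.2,0],[0,0,0,0,0,1,0],[0,0,0,0,0,0.5,0],[0,0,0,0,0,0.2,0],[0,0,0,0,0,0,0],[0,0,0,0,0,0,0]]'; python3 st.py
```

```text
t: 27.75
ee_pos: [496.7, 214.1, 79.0]
tool_rot: [-180.0, -0.0, -0.0]
ft_force: [-0.3, -0.5, -1.0]
opening: 0.224
[-0.17  0.23 -0.68 -0.   -0.01 -0.01] [ 496.68  214.06   78.95 -179.99   -0.02   -0.01]
```

```bash
python3 -m pendant '[[0,0,0,0,0,0.2,0],[0,0,0,0,0,0.08,0],[0,0,0,0,0,0,0],[0,0,0,0,0,0,0]]'; python3 st.py; python3 -m pendant '[[0,0,0,0,0,0.05,0],[0,0,0,0,0,0,0],[0,0,0,0,0,0,0]]'; python3 st.py
```

```text
t: 28.5
ee_pos: [496.6, 214.0, 75.9]
tool_rot: [-180.0, 0.0, -0.0]
ft_force: [0.2, -0.2, -1.2]
opening: 0.223
[ 0.06  0.21 -1.47  0.    0.01 -0.01] [ 496.59  214.02   75.91 -180.      0.     -0.01]
t: 29.12
ee_pos: [496.6, 214.0, 75.5]
tool_rot: [-180.0, -0.0, -0.0]
ft_force: [0.4, 0.6, 2.0]
opening: 0.219
[ 0.21 -0.18  2.04 -0.02  0.05  0.01] [ 496.64  214.02   75.47 -180.     -0.01   -0.01]
```

The collar is touching (up-force +2 N, at z=75.5, the height at which it was gripped). Releasing and retreating.

```bash
python3 -m pendant '[[0,0,0,0,0,0,0.26],[0,0,0,0,0,0,0.32],[0,0,0,0,0,0,0.45],[0,0,0,0,0,0,0.7],[0,0,0,0,0,0,1],[0,0,0,0,0,0,1],[0,0,0,0,0,0,1],[0,0,0,0,0,0,1]]' && python3 -m pendant '[[0,0,0,0,0,-1,1],[0,0,0,0,0,-2,1],[0,0,0,0,0,-4,1],[0,0,0,0,0,-4,1],[0,0,0,0,0,-3,1],[0,0,0,0,0,-1.5,1],[0,0,0,0,0,0,1],[0,0,0,0,0,0,1],[0,0,0,0,0,0,1]]'
python3 - <<'E'
from m import *
s=manip.get_state();w=optics.read_camera("wrist");i=w["pixels"]
print(s["ee_pos"])
a,b=[optics.read_camera(n)["pixels"] for n in("scene","side")]
z=lambda q,x,y,d:cv2.resize(q[y:y+d,x:x+d],(300,300),interpolation=cv2.INTER_CUBIC)
cv2.imwrite("pics/end.png",np.vstack([np.hstack([z(a,415,205,75),z(b,265,145,75)]),np.hstack([z(a,250,240,75),z(b,320,235,75)])]))
cv2.imwrite("pics/endw.png",cv2.resize(i[140:340,220:420],(600,600),interpolation=cv2.INTER_CUBIC))
cv2.imwrite("pics/ends.png",a)
E
```

```text
t: 30.38
ee_pos: [496.6, 214.0, 75.4]
tool_rot: [180.0, 0.0, -0.0]
ft_force: [-1.0, 0.3, 0.3]
opening: 0.999
t: 31.5
ee_pos: [496.3, 213.9, 229.2]
tool_rot: [180.0, 0.1, -0.0]
ft_force: [0.3, 1.0, -0.7]
opening: 0.999
[496.28 213.88 229.25]
```

View pics/end.png

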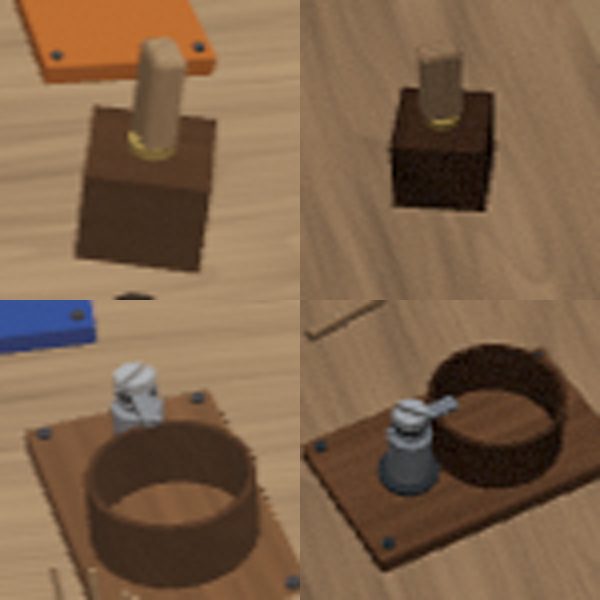

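View pics/endw.png

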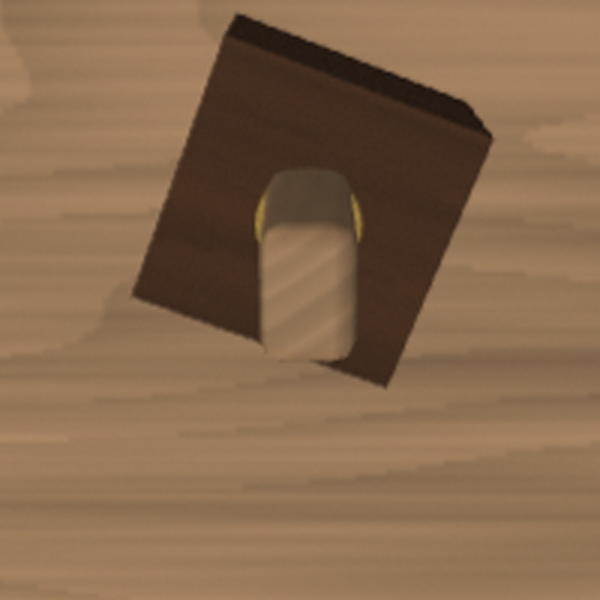

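View pics/ends.png

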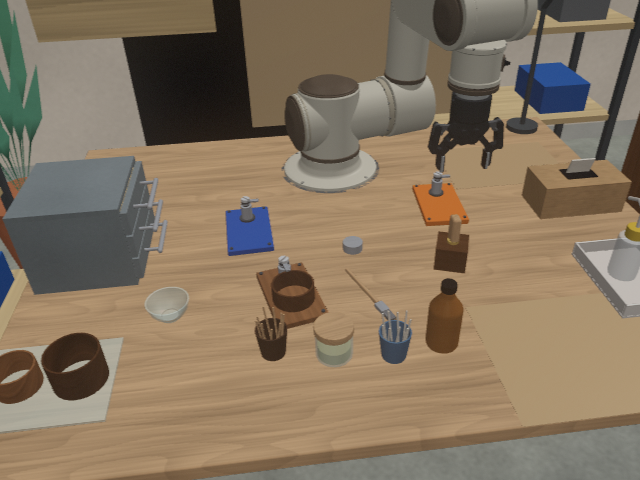

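The driver stands upright in the stand, matching the first crops pixel for pixel. The finger lies over the rim and the hoop and bench are unchanged, so I'm handing in.

```bash
python3 -c "
from plant import manip
print(manip.finish_job())"
```

```text
the job is handed in; nothing more can be done
None
```

I took the screwdriver from its stand, seated it in the brown jig's screw and turned the screw clockwise about 1.35 rad. I put the driver back upright in its stand and handed the job in at about 31.5 s; the simulator gives no verdict.

- **Screw angle:** I estimate about 1.55 rad, from the finger angle measured in the wrist camera at q≈1.19 plus the rotation after that. I stopped about 0.05 rad short of the stop on purpose, so the stop itself was never felt.
- **Pressing and torque:** downward force stayed at about 5–6 N and turning torque at 0.02–0.07 N m. The torque readings are noisy by about 0.03 N m, so they only roughly confirm that the stop was not forced.
- **Turning in one go:** I turned in several calls with short pauses to check. The blade stayed down in the slot throughout, at an unchanged tool height of 136.8 mm.
- **Final check:** the last pictures show the driver upright with its collar on the stand, within about 1 mm of where it started. The finger lies over the rim, and the hoop and the other things look unmoved. The open gripper is well clear above.
- **Disagreements:** the hoop measured 66 mm from the screw against the 64 mm given, and the outer cameras differed from the wrist camera by 1–4 mm. I used the wrist camera's values.

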